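# Shut the sample drawer and hold the lid at 45 degrees

### The arm

A 7-joint arm with a two-finger parallel gripper is mounted at the origin on a cart in front of the work surface, level with it; the furniture and walls round the work are solid. World frame = base frame: x ahead of the robot, y to its left, z up, the work surface at z = 0. Lengths are in mm, angles in rad, forces in N, time in s.
With the tool pointing down it reaches from about 400 to 900 mm from the base axis. Payload 5.6 kg.
Tool frame: the origin (TCP) lies at the very end of the fingers, on their centre line; the grasp point (between the pads) lies 19 mm behind it; z points along the fingers, y is the line along which they close (so a half turn about z gives the same grasp; the last joint's range is limited). The gripper opens to 92 mm and grips with 3 to 60 N. Pads are 20 mm wide; open, the fingers measure 128 mm over their backs; the gripper's body (75 mm by 189 mm) begins 69 mm behind the grasp point.
Start: joints at [1.129, 0.468, -0.012, 1.603, 0.006, 1.071, -0.056], TCP at [252.364, -599.017, 214.592] pointing down, gripper open.
Joint ranges: [-2.53, 2.53], [-0.31, 2.02], [-1.57, 1.55], [0.28, 2.44], [-1.29, 4.43], [0.15, 1.84], [-2.92, 2.92]. Speed limits (rad/s): [2.57, 2.57, 3.14, 3.14, 3.14, 3.14, 3.14].

### API

Orientations are given as a 3x3 rotation matrix whose columns are the frame's x, y, z axes.
In Python, from plant import ctrl gives the robot as it stands.
- The arm moves only by the shell command python3 -m jog 'ROWS'. ROWS is a JSON object of lists of equal length, an entry for each row: "gripper": the finger opening in cm, from 0 to 9.19; "linear": the shift along the tool's x, y, z in cm, a list of three; "rotation": the turn, a rotation vector about the tool's x, y, z in degrees, a list of three. In form: {"gripper": [gripper, ...], "linear": [[dx, dy, dz], ...], "rotation": [[wx, wy, wz], ...]}. A call has exactly 5 rows; each row is the pose to reach, as a shift and turn from the pose commanded when the call began, along the tool's axes at that moment; what a row does not reach only later rows make up. A row lasts 1/12 s, in which the tool goes at most 41.7 mm and 7.16 degrees, less where a joint would pass 70% of its speed; a pose out of reach is approached as far as the arm can. A call with a gripper value outside its range is refused whole. The fingers move at their own pace and stop on an object; the grip force is fixed at half the most. Time passes only in rows, so rows that repeat a pose let the fingers close, or fill a call up. It gives the time, the measured TCP pose, the force, the opening and the grip force at its end, in the units of the state.
- ctrl.sense(): the state, without advancing time (a new reading comes with each control period).
- ctrl.grab_frame(name): name is "scene" or "top"; returns the picture (384x512x3 uint8, red, green, blue); there is no depth.
- ctrl.camera_model(name): a dict with "fx", "fy", "cx", "cy" (pixels), "distortion" ([k1, k2, p1, p2, k3] as OpenCV has them; the pictures are not rectified), "T" (4x4, takes a point from camera to world coordinates). Camera axes: x right, y down, z forward; pixel columns grow to the right and rows downward; lengths in mm; the calibration is good to about 2 mm. A picture is of the moment at which its call begins. camera_model takes no time and is no camera call.
- ctrl.sign_off(): hands the job in; it is judged then, once.
The state is a dict: "time": time; "q": joint angles; "dq": joint speeds; "joint_efforts": joint torques, N m; "position": TCP position; "orientation": TCP orientation; "contact_force": force on the tool from outside, world axes, zero at the start; "ft_torque": the same for the moment, N m; "finger_gap": opening from 0.0 (shut) to 1.0 (fully open); "grip_force": force on a finger pad.
Only numpy, scipy, OpenCV 4.12 (cv2) and the standard library are available. Lean on these libraries where they do the work, as an engineer would, in place of code of your own. Each camera call takes 0.05 s, during which the arm holds its last target. There are 200 camera calls.

### The job

The turned plug is already standing in the open drawer of the small grey sample box: push that drawer fully shut, gently enough that the plug stays standing. Then take the box's lid by its handle, lift it to 45 degrees and keep holding it there with the drawer still shut, so that the plug can be looked at; the lid falls shut if it is let go, so finish while holding it. Do not shift the loupe, the plug gauge or the tally counter.

Things in the scene. Friction and masses are not known exactly. Their poses are not given: they have to be found in the camera images.
- sample_box: Low grey sheet-steel box fixed to the bench, 122 (x) by 133 (y) by 62 high (mm) without its handle and knob. Origin: centre of its underside, on the bench. x points to its back (hinge side), so its open front with the drawer looks along its -x; z up. The lid covers the whole top; the front is closed only by the drawer's front panel.
- drawer (a joint): Drawer of the box, in m: 0 = fully shut, grows as it is drawn out along the box's -x (to 0.1). It starts 0.05 to 0.08 open. It slides stiffly (about 1.5 N) and stays where it is left. Its front panel is 130 wide, from 8 to 54 mm above the bench, with its front face at box x = -62 mm when shut; its tray floor is 10 mm above the bench.
- drawer_knob (a point): Centre of the front end of the drawer's black round knob: 22 mm in diameter, 28 mm proud of the front panel, 31 mm above the bench, in the middle of the panel; at box x = -90 mm when the drawer is shut. Axes as the box's.
- lid_angle (a joint): Lid of the box, in rad: 0 = closed (level), grows as its front edge is lifted about the hinge along the back edge; 0.785 = 45 degrees; stop at 1.4. Its weight (about 0.3 kg) and a weak spring close it; at 45 degrees it takes about 3 N along the arc of the handle, or 7 N straight up at it, to hold it.
- lid_handle (a point): Steel bar handle on the lid, near its front edge: a round bar of 8 mm diameter, 56 mm long between the centres of its two posts, lying along the box's y. This point: middle of the bar. With the lid closed it is 94 mm above the bench (32 mm from the bar's centre to the lid's top) and at box x = -44 mm. It turns with the lid; its y lies along the bar, its z away from the lid.
- lid: The lid with its handle. Origin: middle of the lid's hinge line at the back of the box (box x = 60 mm, 58 mm above the bench); the hinge line runs along its y, which is the box's y. The handle bar's centre is 104 mm in front of it and 36 mm higher than it with the lid closed.
- plug_mid (a point): Turned steel plug, 28 mm in diameter at its head and 39 mm high, standing loose on its narrower foot on the drawer's tray floor. This point is half-way up on its axis; its z points up along the plug.
- loupe_mid (a point): Small black and white loupe, 39 mm in diameter, 40 mm high, standing on the bench to the left of the drawer; its centre. Leave it alone.
- plug_gauge_mid (a point): Steel plug gauge, a rod 85x50x16 mm over all, lying on the bench to the right of the drawer; its centre. Leave it alone.
- tally_counter_mid (a point): White round tally counter, 64x78x20 mm, lying on the bench nearer to the robot; its centre. Leave it alone.
Things that resemble listed ones, but are neither listed nor needed, are in the scene too. Leave any blue look-alike of the part that bears plug_mid alone.

How it is judged (in metres and radians):
On the way, in this order (a step that is already met when the one before it is completed fails the run):
1. the drawer is fully shut with the plug standing in it, the lid still closed (value of joint drawer below 0.004 m and angle between plug_mid's own z axis and vertical below 0.2 rad and z of plug_mid in the frame of sample_box between 0.02 and 0.04 m and x of plug_mid in the frame of sample_box between -0.056 and 0.05 m and y of plug_mid in the frame of sample_box between -0.06 and 0.06 m and value of joint lid_angle below 0.1 rad), for 0.2 s.
2. the lid is held by its handle at 45 degrees (value of joint lid_angle between 0.698 and 0.873 rad and contact force between the fingers and lid above 0.5 N and distance between the grasp point and lid_handle below 0.05 m), for 0.3 s.
At the end, for the whole second after the job is handed in: The lid is held still at 45 degrees (40 to 50), gripped or carried by its handle, the grasp within 50 mm of the middle of the bar; the drawer is shut to within 4 mm and the plug stands upright (within 11 degrees) in it (all of step 2 and value of joint drawer below 0.004 m and angle between plug_mid's own z axis and vertical below 0.2 rad and z of plug_mid in the frame of sample_box between 0.02 and 0.04 m and x of plug_mid in the frame of sample_box between -0.056 and 0.05 m and y of plug_mid in the frame of sample_box between -0.06 and 0.06 m and velocity of joint lid_angle between -0.05 and 0.05 rad/s); the arm keeps its last pose, push and grip.
It fails at once if the plug is toppled (angle between plug_mid's own z axis and vertical above 0.6 rad).
It fails at once if the loupe is shifted by more than 20 mm (distance of loupe_mid from where it was at the start of the episode above 0.02 m).
It fails at once if the plug gauge is shifted by more than 20 mm (distance of plug_gauge_mid from where it was at the start of the episode above 0.02 m).
It fails at once if the tally counter is shifted by more than 20 mm (distance of tally_counter_mid from where it was at the start of the episode above 0.02 m).
It also fails if it takes over 45 s, if anything falls off the work surface, if the arm or the gripper's body presses on something with over 40 N, if the wrist force passes 120 N, or if a joint passes its speed limit or range.

## Working session

There is one attempt and no reset: what is moved stays moved. The work goes in short steps, Python scripts to look and compute and a shell command to move; the robot and the scene stay as the last step left them, time stands still between calls to the robot, and variables do not carry over. Pictures are saved under pics/ and viewed, at most 10 in all, crops included, and the job is handed in when it is done.

```bash
mkdir -p pics; ls
python3 - <<'E'
from plant import ctrl
import cv2,numpy as np
np.set_printoptions(precision=3,suppress=True)
s=ctrl.sense(); print(s['time'],s['position'],s['orientation'],s['finger_gap'])
for n in("scene","top"):
    cv2.imwrite(f"pics/{n}0.png",cv2.cvtColor(ctrl.grab_frame(n),cv2.COLOR_RGB2BGR)); m=ctrl.camera_model(n); print(m['fx'],m['cx'],m['cy'],m['distortion'],np.array(m['T']))
E
```

```text
pics
0.0 [ 252.094 -598.492  213.63 ] [[ 0.922  0.388 -0.001]
 [ 0.388 -0.922  0.002]
 [-0.    -0.002 -1.   ]] 0.9992153698970123
424.18836297302397 252.7897861340081 186.94883738649327 [-0.072  0.     0.     0.     0.   ] [[   0.472   -0.455    0.755 -102.898]
 [  -0.881   -0.267    0.39  -519.502]
 [   0.024   -0.85    -0.527  537.974]
 [   0.       0.       0.       1.   ]]
423.88249729360336 247.23659761574848 189.5497353659697 [-0.12  0.    0.    0.    0.  ] [[  -0.004   -0.988    0.157  372.081]
 [  -1.       0.007    0.019 -193.077]
 [  -0.02    -0.157   -0.987 1112.526]
 [   0.       0.       0.       1.   ]]
```

View pics/scene0.png

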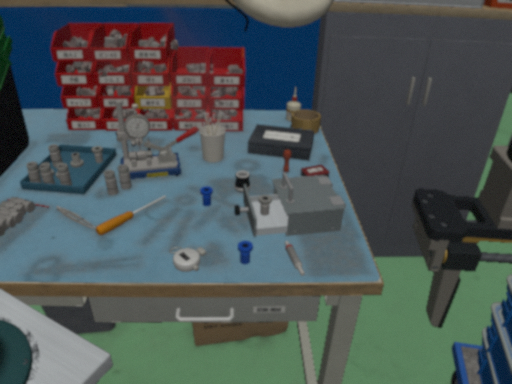

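View pics/top0.png

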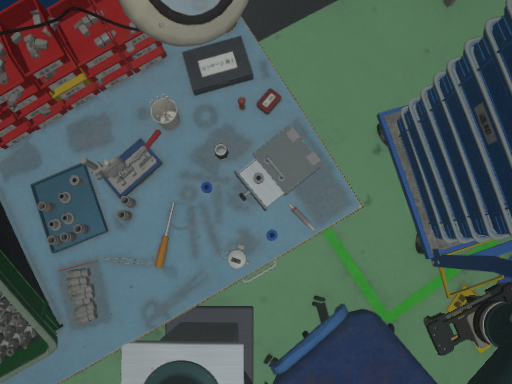

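The scene view shows the box at about (300,205), with the drawer and plug at (265,205). In the top view the lid is at about (285,158), the plug at (258,178), the knob at (242,197), the loupe at (221,151), the gauge at (301,216), the counter at (237,257), and blue look-alikes at (206,187) and (271,235).

Run:
```python
import cv2,numpy as np
a=cv2.imread("pics/top0.png")[115:235,210:340]; b=cv2.imread("pics/scene0.png")[160:280,225:355]
f=lambda i:cv2.resize(i,None,fx=3.0,fy=4.5 if 0 else 3.0,interpolation=cv2.INTER_CUBIC)
cv2.imwrite("pics/crop0.png",np.hstack([f(a),f(b)]))
```

```text
(no output)
```

View pics/crop0.png

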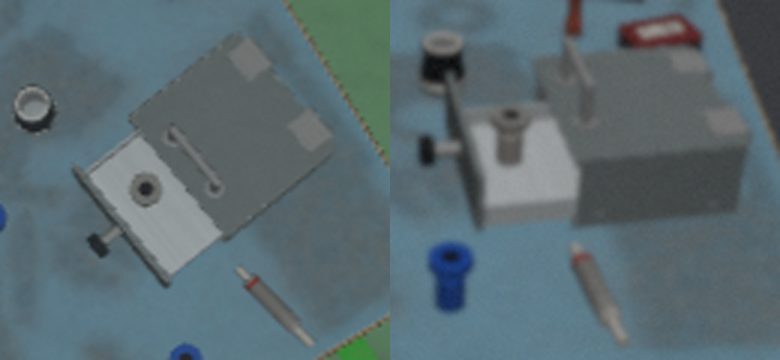

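The crop shows, in top-crop pixels, lid corners (130,122), (240,33), (332,145) and (227,238), bar ends (172,130) and (217,189), knob (98,244), panel top ends (77,170) and (167,283), and plug head (146,188).

```bash
cat > h.py <<'E'
from plant import ctrl
import cv2,numpy as np
np.set_printoptions(precision=2,suppress=True)
def cast(n,px,z):
    m=ctrl.camera_model(n);K=np.array([[m['fx'],0,m['cx']],[0,m['fy'],m['cy']],[0,0,1]]);T=np.array(m['T'])
    u=cv2.undistortPoints(np.array(px,float).reshape(-1,1,2),K,np.array(m['distortion'],float)).reshape(-1,2)
    d=np.c_[u,np.ones(len(u))]@T[:3,:3].T; o=T[:3,3]
    return o+d*((np.broadcast_to(z,len(u))-o[2])/d[:,2])[:,None]
def top(c,z): return cast("top",np.array(c,float)/3+[209.67,114.67],z)
def scn(c,z): return cast("scene",(np.array(c,float)-[390,0])/3+[224.67,159.67],z)
E
python3 - <<'E'
from h import *
L=top([(130,122),(240,33),(332,145),(227,238)],62)[:,:2]
M=np.array([(-62,66.5),(60,66.5),(60,-66.5),(-62,-66.5)])
c=L.mean(0);A=(M-M.mean(0));B=L-c
th=np.arctan2((A[:,0]*B[:,1]-A[:,1]*B[:,0]).sum(),(A*B).sum())
R=np.array([[np.cos(th),-np.sin(th)],[np.sin(th),np.cos(th)]])
o=c-R@M.mean(0)
print("box",o,np.degrees(th)); print("res",(L-o)@R-M)
g=lambda p:((p[:,:2]-o)@R)
print("handle",g(top([(172,130),(217,189)],94)))
print("panel",g(top([(77,170),(167,283)],54)),"knob",g(top([(98,244)],31)),"plug",g(top([(146,188)],49)))
print("world plug",top([(146,188)],49))
print("scene: knob",g(scn([(428,150)],31)),"plug",g(scn([(510,115)],49)),"lid",g(scn([(585,160),(748,132)],62)), 'handle',g(scn([(571,45),(588,82)],94)))
print("loupe",g(top([(35,105)],20)),"gauge",g(top([(240,270),(311,344)],8)),"counter",g(cast("top",[(237,257)],10)))
h=o+R@[-44,0];k=o+R@[-90,0];print("handle w",h,"knob shut w",k,np.hypot(*k),np.hypot(*h))
E
```

```text
box [ 617.29 -274.85] -50.88955931174315
res [[ 0.67 -3.55]
 [ 1.51 -3.01]
 [-2.16  5.38]
 [-0.02  1.17]]
handle [[-43.81  29.64]
 [-47.06 -31.55]]
panel [[-121.44   60.85]
 [-124.07  -61.97]] knob [[-146.27    3.31]] plug [[-85.52  12.26]]
world plug [[ 572.85 -200.75   49.  ]]
scene: knob [[-146.48    3.97]] plug [[-87.13  11.87]] lid [[-54.97 -66.9 ]
 [ 63.06 -52.72]] handle [[-42.38  25.54]
 [-43.55 -23.75]]
loupe [[-110.04  136.62]] gauge [[ -63.43  -90.42]
 [ -57.54 -179.11]] counter [[-255.99 -108.29]]
handle w [ 589.53 -240.7 ] knob shut w [ 560.51 -205.01] 596.8301259389564 636.7783229025678
```

```bash
python3 -m jog '{"gripper":[0,0,0,0,0],"linear":[[2,-1.7,0],[5,-4.2,0],[8,-6.7,0],[11,-9.2,0],[14,-11.6,0]],"rotation":[[0,0,0],[0,0,0],[0,0,0],[0,0,0],[0,0,0]]}'
python3 -m jog '{"gripper":[0,0,0,0,0],"linear":[[3,-2.5,0],[6,-5,0],[9,-7.5,0],[12,-10,0],[15,-12.4,0]],"rotation":[[0,0,0],[0,0,0],[0,0,0],[0,0,0],[0,0,0]]}'
python3 -m jog '{"gripper":[0,0,0,0,0],"linear":[[3,-2.5,0],[6,-5,0],[9,-7.5,0],[11.5,-9.5,0],[12.3,-10.2,0]],"rotation":[[0,0,-3],[0,0,-6],[0,0,-9],[0,0,-12],[0,0,-14.7]]}'
```

```text
time: 0.52
position: [336.6, -435.8, 214.2]
orientation: [[0.922, 0.388, -0.001], [0.388, -0.922, 0.001], [-0.0, -0.001, -1.0]]
contact_force: [0.4, -0.8, 0.2]
finger_gap: 0.658
grip_force: 0.0
time: 0.93
position: [426.7, -263.3, 214.5]
orientation: [[0.922, 0.388, -0.0], [0.388, -0.922, 0.0], [-0.0, -0.0, -1.0]]
contact_force: [0.8, -0.1, 0.2]
finger_gap: 0.294
grip_force: 0.0
time: 1.35
position: [502.0, -117.9, 214.6]
orientation: [[0.787, 0.617, 0.001], [0.617, -0.787, 0.002], [0.002, -0.001, -1.0]]
contact_force: [1.4, 0.5, -0.1]
finger_gap: 0.004
grip_force: 0.0
```

```bash
python3 -m jog '{"gripper":[0,0,0,0,0],"linear":[[-0.2,0,4],[-0.4,0,8],[-0.5,0,12],[-0.5,0,15],[-0.5,0,17]],"rotation":[[0,0,0],[0,0,0],[0,0,0],[0,0,0],[0,0,0]]}'
python3 -m jog '{"gripper":[0,0,0,0,0],"linear":[[0,0,1],[0,0,1.8],[0,0,1.8],[0,0.5,1.8],[0,1,1.8]],"rotation":[[0,0,0],[0,0,0],[0,0,0],[0,0,0],[0,0,0]]}'
python3 - <<'E'
from h import *
b=cv2.cvtColor(ctrl.grab_frame("scene"),cv2.COLOR_RGB2BGR)[120:280,205:355];a=cv2.cvtColor(ctrl.grab_frame("top"),cv2.COLOR_RGB2BGR)[95:255,200:330]
cv2.imwrite("pics/c1.png",cv2.resize(np.hstack([a,b]),None,fx=2.8,fy=2.8,interpolation=cv2.INTER_CUBIC))
E
```

```text
time: 1.77
position: [493.6, -126.9, 41.2]
orientation: [[0.793, 0.609, -0.005], [0.609, -0.793, 0.001], [-0.003, -0.004, -1.0]]
contact_force: [0.0, -0.6, 0.3]
finger_gap: 0.003
grip_force: 0.0
time: 2.18
position: [503.6, -135.0, 27.9]
orientation: [[0.793, 0.61, 0.002], [0.61, -0.793, -0.001], [0.001, 0.002, -1.0]]
contact_force: [0.5, -0.1, 0.0]
finger_gap: 0.003
grip_force: 0.0
```

View pics/c1.png

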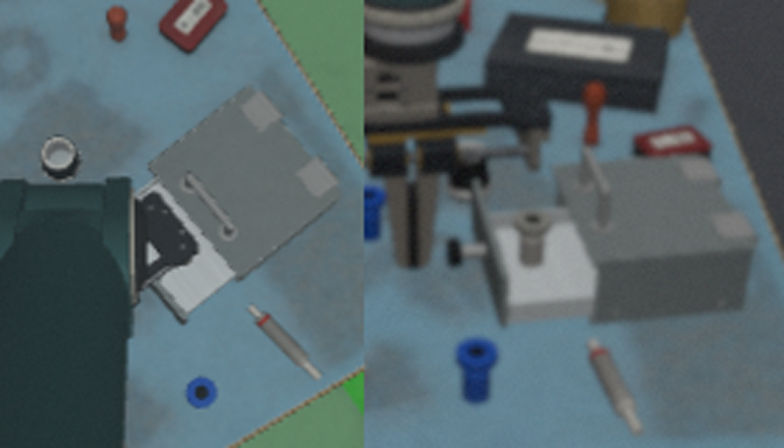

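```bash
Z='[0,0,0],[0,0,0],[0,0,0],[0,0,0],[0,0,0]'
python3 -m jog '{"gripper":[0,0,0,0,0],"linear":[[0.2,0.3,0],[0.4,0.6,0],[0.4,0.9,0],[0.4,1.15,0],[0.4,1.4,0]],"rotation":[[0,0,0],[0,0,0],[0,0,0],[0,0,0],[0,0,0]]}'
python3 -m jog '{"gripper":[0,0,0,0,0],"linear":[[0,0.2,0],[0,0.4,0],[0,0.6,0],[0,0.8,0],[0,1,0]],"rotation":[[0,0,0],[0,0,0],[0,0,0],[0,0,0],[0,0,0]]}'
python3 -m jog '{"gripper":[0,0,0,0,0],"linear":[[0,0.2,0],[0,0.4,0],[0,0.6,0],[0,0.8,0],[0,1,0]],"rotation":[[0,0,0],[0,0,0],[0,0,0],[0,0,0],[0,0,0]]}'
```

```text
time: 2.7
position: [514.2, -143.3, 26.6]
orientation: [[0.793, 0.609, -0.0], [0.609, -0.793, 0.0], [-0.0, -0.0, -1.0]]
contact_force: [-0.6, 1.9, 1.3]
finger_gap: 0.003
grip_force: 1.0
time: 3.12
position: [520.2, -151.0, 26.6]
orientation: [[0.793, 0.61, -0.0], [0.61, -0.793, 0.0], [0.0, -0.0, -1.0]]
contact_force: [-0.3, 1.6, 0.9]
finger_gap: 0.005
grip_force: 0.8
time: 3.53
position: [526.4, -159.0, 26.5]
orientation: [[0.793, 0.609, 0.0], [0.609, -0.793, 0.0], [0.0, -0.0, -1.0]]
contact_force: [0.5, 1.4, 0.4]
finger_gap: 0.003
grip_force: 0.8
```

```bash
for i in 1; do :; done
python3 -m jog '{"gripper":[0,0,0,0,0],"linear":[[0,0.2,0],[0,0.4,0],[0,0.6,0],[0,0.8,0],[0,1,0]],"rotation":[[0,0,0],[0,0,0],[0,0,0],[0,0,0],[0,0,0]]}'
python3 -m jog '{"gripper":[0,0,0,0,0],"linear":[[0,0.2,0],[0,0.4,0],[0,0.6,0],[0,0.8,0],[0,1,0]],"rotation":[[0,0,0],[0,0,0],[0,0,0],[0,0,0],[0,0,0]]}'
python3 -m jog '{"gripper":[0,0,0,0,0],"linear":[[0,0.2,0],[0,0.4,0],[0,0.6,0],[0,0.8,0],[0,0.9,0]],"rotation":[[0,0,0],[0,0,0],[0,0,0],[0,0,0],[0,0,0]]}'
```

```text
time: 3.95
position: [532.4, -167.1, 26.5]
orientation: [[0.793, 0.609, -0.0], [0.609, -0.793, 0.0], [-0.0, -0.0, -1.0]]
contact_force: [0.5, 2.5, -0.5]
finger_gap: 0.007
grip_force: 0.8
time: 4.37
position: [538.5, -175.0, 26.6]
orientation: [[0.793, 0.609, -0.0], [0.609, -0.793, -0.0], [-0.0, -0.0, -1.0]]
contact_force: [-0.1, 2.0, 0.2]
finger_gap: 0.002
grip_force: 0.8
time: 4.78
position: [544.0, -182.4, 26.6]
orientation: [[0.793, 0.609, 0.0], [0.609, -0.793, -0.0], [-0.0, 0.0, -1.0]]
contact_force: [-0.2, 1.7, 0.3]
finger_gap: 0.006
grip_force: 0.8
```

```bash
python3 -m jog '{"gripper":[0,0,0,0,0],"linear":[[0,0.1,0],[0,0.2,0],[0,0.3,0],[0,0.4,0],[0,0.5,0]],"rotation":[[0,0,0],[0,0,0],[0,0,0],[0,0,0],[0,0,0]]}'
python3 -m jog '{"gripper":[0,0,0,0,0],"linear":[[0,0.08,0],[0,0.16,0],[0,0.24,0],[0,0.24,0],[0,0.24,0]],"rotation":[[0,0,0],[0,0,0],[0,0,0],[0,0,0],[0,0,0]]}'
```

```text
time: 5.2
position: [546.9, -186.0, 26.6]
orientation: [[0.793, 0.609, -0.0], [0.609, -0.793, -0.0], [-0.0, -0.0, -1.0]]
contact_force: [-0.1, 1.4, 0.1]
finger_gap: 0.004
grip_force: 0.8
time: 5.62
position: [548.4, -188.1, 26.6]
orientation: [[0.793, 0.609, 0.0], [0.609, -0.793, -0.0], [-0.0, 0.0, -1.0]]
contact_force: [0.3, 0.6, 0.3]
finger_gap: 0.005
grip_force: 0.4
```

```bash
python3 -m jog '{"gripper":[0,0,0,0,0],"linear":[[0,0.06,0],[0,0.12,0],[0,0.18,0],[0,0.24,0],[0,0.3,0]],"rotation":[[0,0,0],[0,0,0],[0,0,0],[0,0,0],[0,0,0]]}'
```

```text
time: 6.03
position: [550.1, -190.3, 26.5]
orientation: [[0.793, 0.609, -0.0], [0.609, -0.793, -0.0], [-0.0, -0.0, -1.0]]
contact_force: [-0.7, 2.6, 0.6]
finger_gap: 0.003
grip_force: 0.8
```

```bash
python3 -m jog '{"gripper":[0,0,0,0,0],"linear":[[0,0.05,0],[0,0.1,0],[0,0.15,0],[0,0.2,0],[0,0.2,0]],"rotation":[[0,0,0],[0,0,0],[0,0,0],[0,0,0],[0,0,0]]}'
```

```text
time: 6.45
position: [551.5, -192.0, 26.6]
orientation: [[0.793, 0.609, 0.0], [0.609, -0.793, -0.0], [-0.0, 0.0, -1.0]]
contact_force: [0.3, 0.0, 0.1]
finger_gap: 0.004
grip_force: 0.6
```

```bash
python3 -m jog '{"gripper":[0,0,0,0,0],"linear":[[0,0.06,0],[0,0.12,0],[0,0.18,0],[0,0.24,0],[0,0.3,0]],"rotation":[[0,0,0],[0,0,0],[0,0,0],[0,0,0],[0,0,0]]}'
```

```text
time: 6.87
position: [552.6, -193.3, 26.5]
orientation: [[0.793, 0.61, -0.002], [0.61, -0.793, 0.001], [-0.001, -0.002, -1.0]]
contact_force: [-3.7, 5.4, 3.7]
finger_gap: 0.008
grip_force: 3.3
```

```bash
python3 -m jog '{"gripper":[0,0,0,0,0],"linear":[[0,0.06,0],[0,0.12,0],[0,0.18,0],[0,0.24,0],[0,0.3,0]],"rotation":[[0,0,0],[0,0,0],[0,0,0],[0,0,0],[0,0,0]]}'
python3 - <<'E'
from h import *
b=cv2.cvtColor(ctrl.grab_frame("scene"),cv2.COLOR_RGB2BGR)[160:280,225:355]
cv2.imwrite("pics/c2.png",cv2.resize(b,None,fx=4,fy=4,interpolation=cv2.INTER_CUBIC))
E
```

```text
time: 7.28
position: [552.6, -193.4, 26.4]
orientation: [[0.792, 0.61, -0.006], [0.61, -0.792, 0.004], [-0.003, -0.007, -1.0]]
contact_force: [-8.5, 9.5, 9.8]
finger_gap: 0.004
grip_force: 7.0
```

View pics/c2.png

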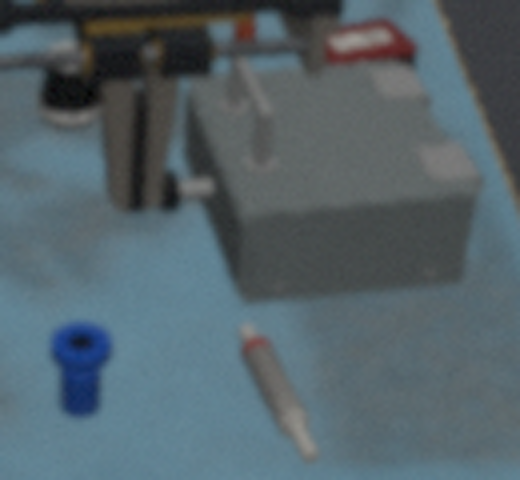

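Drawer is shut: the force rises against the stop, the fingers touch the knob at about (170,190), and the panel is flush with the box. Next I back off, rise and go over the bar.

```bash
python3 -m jog '{"gripper":[0,0,0,0,0],"linear":[[0,-0.4,0],[0,-1.2,0],[0,-2.5,0],[0,-2.5,-3],[0,-2.5,-7]],"rotation":[[0,0,0],[0,0,0],[0,0,0],[0,0,0],[0,0,0]]}'
python3 -m jog '{"gripper":[0,0,2,5,5],"linear":[[0,0,-4],[0,0,-6],[0,2,-7],[0,5,-7],[0,8.2,-7]],"rotation":[[0,0,0],[0,0,0],[0,0,0],[0,0,0],[0,0,0]]}'
python3 -m jog '{"gripper":[5,5,5,5,5],"linear":[[0,0,0],[0,0,0],[0,0,0],[0,0,1],[0,0,2]],"rotation":[[0,0,0],[0,0,0],[0,0,0],[0,0,0],[0,0,0]]}'
python3 - <<'E'
from h import *
b=cv2.cvtColor(ctrl.grab_frame("scene"),cv2.COLOR_RGB2BGR)[120:270,225:375];a=cv2.cvtColor(ctrl.grab_frame("top"),cv2.COLOR_RGB2BGR)[95:245,220:340]
cv2.imwrite("pics/c3.png",cv2.resize(np.hstack([a,b]),None,fx=2.9,fy=2.9,interpolation=cv2.INTER_CUBIC))
E
```

```text
time: 7.75
position: [536.9, -175.9, 94.2]
orientation: [[0.792, 0.61, -0.007], [0.61, -0.792, 0.002], [-0.004, -0.005, -1.0]]
contact_force: [0.9, -0.0, -1.0]
finger_gap: 0.004
grip_force: 0.0
time: 8.17
position: [591.1, -242.7, 168.7]
orientation: [[0.792, 0.61, 0.004], [0.61, -0.792, -0.002], [0.001, 0.004, -1.0]]
contact_force: [0.0, -0.2, -0.0]
finger_gap: 0.202
grip_force: 0.0
time: 8.58
position: [589.8, -240.8, 146.4]
orientation: [[0.792, 0.61, 0.001], [0.61, -0.792, -0.0], [0.001, 0.001, -1.0]]
contact_force: [-0.2, -0.3, -0.6]
finger_gap: 0.541
grip_force: 0.0
```

View pics/c3.png

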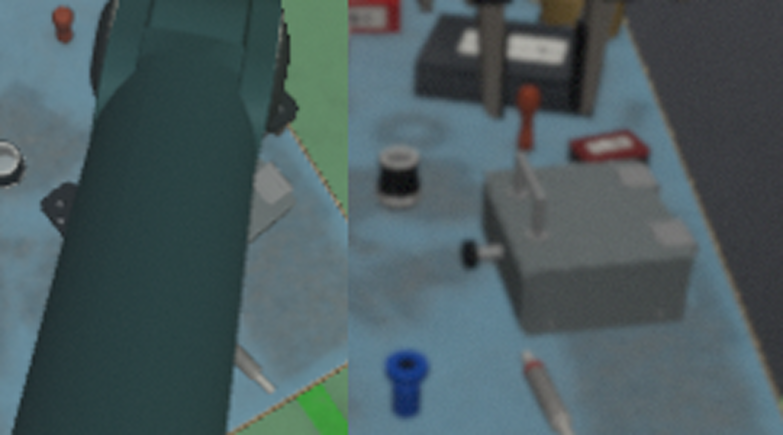

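The fingers straddle the bar in the scene crop (tips at about (490,115) and (590,115), bar at (530,190)), and the drawer stays shut. Descend and grip.

```bash
python3 -m jog '{"gripper":[5,5,5,5,5],"linear":[[0,0,1.5],[0,0,3],[0,0,4.5],[0,0,5.6],[0,0,6.6]],"rotation":[[0,0,0],[0,0,0],[0,0,0],[0,0,0],[0,0,0]]}'
python3 -m jog '{"gripper":[4,3,2,1,0],"linear":[[0,0,0],[0,0,0],[0,0,0],[0,0,0],[0,0,0]],"rotation":[[0,0,0],[0,0,0],[0,0,0],[0,0,0],[0,0,0]]}'
python3 -m jog '{"gripper":[0,0,0,0,0],"linear":[[0,0,0],[0,0,0],[0,0,0],[0,0,0],[0,0,0]],"rotation":[[0,0,0],[0,0,0],[0,0,0],[0,0,0],[0,0,0]]}'
```

```text
time: 9.1
position: [589.4, -241.3, 79.4]
orientation: [[0.793, 0.61, -0.001], [0.61, -0.793, 0.0], [-0.001, -0.001, -1.0]]
contact_force: [0.3, 0.2, 0.8]
finger_gap: 0.546
grip_force: 0.0
time: 9.52
position: [590.4, -242.0, 81.4]
orientation: [[0.793, 0.609, 0.001], [0.609, -0.793, -0.001], [0.001, 0.001, -1.0]]
contact_force: [-0.1, -0.2, 0.2]
finger_gap: 0.198
grip_force: 0.0
time: 9.93
position: [588.9, -240.3, 80.8]
orientation: [[0.792, 0.61, -0.002], [0.61, -0.792, 0.002], [-0.001, -0.003, -1.0]]
contact_force: [-4.4, 3.8, 4.3]
finger_gap: 0.075
grip_force: 30.0
```

Run:
```python
from h import *
s=ctrl.sense();print(s['q'])
r=np.radians
def P(f,k,b=15): # TCP in tool-start axes (y,z) mm
    c,S=np.cos(r(f)),np.sin(r(f));p=r(k*f)
    return np.array([-104*c+36*S+104-b*np.sin(p), -(104*S+36*c-36+b*(1-np.cos(p)))])
for k in(0,.5):
  print(k)
  for a in range(0,45,9):
    p=r(k*a);R=np.array([[np.cos(p),-np.sin(p)],[np.sin(p),np.cos(p)]])
    print(a,[list(np.round((R.T@(P(a+d,k)-P(a,k)))/10,2)) for d in(3,6,9)],k*9)
```

```text
[ 0.52  0.62 -0.25  1.72  0.2   0.83 -0.74]
0
0 [[np.float64(0.2), np.float64(-0.54)], [np.float64(0.43), np.float64(-1.07)], [np.float64(0.69), np.float64(-1.58)]] 0
9 [[np.float64(0.28), np.float64(-0.5)], [np.float64(0.59), np.float64(-0.99)], [np.float64(0.93), np.float64(-1.45)]] 0
18 [[np.float64(0.36), np.float64(-0.45)], [np.float64(0.74), np.float64(-0.88)], [np.float64(1.15), np.float64(-1.29)]] 0
27 [[np.float64(0.43), np.float64(-0.39)], [np.float64(0.87), np.float64(-0.75)], [np.float64(1.33), np.float64(-1.1)]] 0
36 [[np.float64(0.48), np.float64(-0.32)], [np.float64(0.98), np.float64(-0.61)], [np.float64(1.49), np.float64(-0.87)]] 0
0.5
0 [[np.float64(0.16), np.float64(-0.54)], [np.float64(0.35), np.float64(-1.07)], [np.float64(0.57), np.float64(-1.59)]] 4.5
9 [[np.float64(0.21), np.float64(-0.52)], [np.float64(0.44), np.float64(-1.03)], [np.float64(0.7), np.float64(-1.53)]] 4.5
18 [[np.float64(0.25), np.float64(-0.5)], [np.float64(0.52), np.float64(-0.99)], [np.float64(0.81), np.float64(-1.46)]] 4.5
27 [[np.float64(0.28), np.float64(-0.48)], [np.float64(0.59), np.float64(-0.94)], [np.float64(0.92), np.float64(-1.38)]] 4.5
36 [[np.float64(0.32), np.float64(-0.45)], [np.float64(0.66), np.float64(-0.88)], [np.float64(1.03), np.float64(-1.3)]] 4.5
```

```bash
python3 -m jog '{"gripper":[0,0,0,0,0],"linear":[[0,-0.1,-0.36],[0,0.03,-0.72],[0,0.15,-1.07],[0,0.27,-1.4],[0,0.35,-1.59]],"rotation":[[1,0,0],[2,0,0],[3,0,0],[4,0,0],[4.5,0,0]]}'
python3 -m jog '{"gripper":[0,0,0,0,0],"linear":[[0,0.14,-0.35],[0,0.28,-0.7],[0,0.44,-1.03],[0,0.6,-1.36],[0,0.7,-1.53]],"rotation":[[1,0,0],[2,0,0],[3,0,0],[4,0,0],[4.5,0,0]]}'
```

```text
time: 10.35
position: [592.4, -244.6, 96.3]
orientation: [[0.793, 0.607, -0.048], [0.609, -0.791, 0.064], [0.001, -0.08, -0.997]]
contact_force: [2.4, 0.6, -4.6]
finger_gap: 0.076
grip_force: 30.0
time: 10.77
position: [597.2, -250.7, 110.8]
orientation: [[0.793, 0.602, -0.096], [0.609, -0.783, 0.126], [0.001, -0.158, -0.987]]
contact_force: [1.0, 1.5, -4.5]
finger_gap: 0.074
grip_force: 30.0
```

Going as predicted; continue.

```bash
python3 -m jog '{"gripper":[0,0,0,0,0],"linear":[[0,0.16,-0.33],[0,0.33,-0.67],[0,0.52,-0.99],[0,0.71,-1.3],[0,0.81,-1.46]],"rotation":[[1,0,0],[2,0,0],[3,0,0],[4,0,0],[4.5,0,0]]}'
python3 -m jog '{"gripper":[0,0,0,0,0],"linear":[[0,0.19,-0.32],[0,0.38,-0.64],[0,0.59,-0.94],[0,0.8,-1.23],[0,0.92,-1.38]],"rotation":[[1,0,0],[2,0,0],[3,0,0],[4,0,0],[4.5,0,0]]}'
python3 -m jog '{"gripper":[0,0,0,0,0],"linear":[[0,0.21,-0.3],[0,0.43,-0.6],[0,0.66,-0.88],[0,0.9,-1.16],[0,1.03,-1.3]],"rotation":[[1,0,0],[2,0,0],[3,0,0],[4,0,0],[4.5,0,0]]}'
python3 - <<'E'
from h import *
s=ctrl.sense();R=np.array(s['orientation']);bar=np.array(s['position'])-15*R[:,2];print(bar,s['q'])
b=cv2.cvtColor(ctrl.grab_frame("scene"),cv2.COLOR_RGB2BGR)[120:270,225:375]
cv2.imwrite("pics/c4.png",cv2.resize(b,None,fx=4,fy=4,interpolation=cv2.INTER_CUBIC))
E
```

```text
time: 11.18
position: [603.3, -258.5, 123.9]
orientation: [[0.793, 0.592, -0.143], [0.609, -0.77, 0.187], [0.001, -0.236, -0.972]]
contact_force: [1.0, 2.0, -5.7]
finger_gap: 0.077
grip_force: 30.0
time: 11.6
position: [610.7, -267.8, 135.4]
orientation: [[0.793, 0.58, -0.19], [0.61, -0.753, 0.247], [0.001, -0.312, -0.95]]
contact_force: [-0.2, 5.0, -4.2]
finger_gap: 0.079
grip_force: 30.0
time: 12.02
position: [619.1, -278.4, 145.0]
orientation: [[0.792, 0.563, -0.235], [0.61, -0.731, 0.306], [0.001, -0.386, -0.923]]
contact_force: [-0.9, 4.5, -1.0]
finger_gap: 0.075
grip_force: 30.0
[ 622.65 -283.02  158.83] [ 0.63  0.83 -0.3   1.24  0.02  1.45 -0.54]
```

View pics/c4.png

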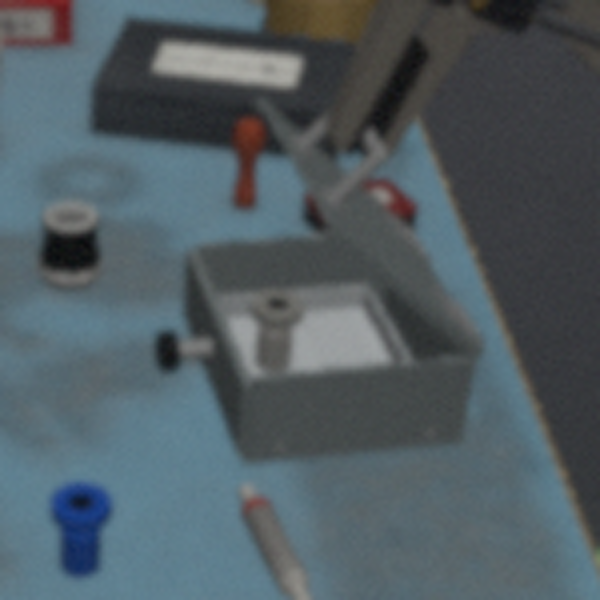

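The lid is up at about 44–45°: the bar sits 53.7 mm back and at z≈157. The plug stands in the shut drawer at (277,330), and the loupe and gauge are untouched. Settle, then hand in.

```bash
python3 -m jog '{"gripper":[0,0,0,0,0],"linear":[[0,0,0],[0,0,0],[0,0,0],[0,0,0],[0,0,0]],"rotation":[[0,0,0],[0,0,0],[0,0,0],[0,0,0],[0,0,0]]}'
python3 -m jog '{"gripper":[0,0,0,0,0],"linear":[[0,0,0],[0,0,0],[0,0,0],[0,0,0],[0,0,0]],"rotation":[[0,0,0],[0,0,0],[0,0,0],[0,0,0],[0,0,0]]}'
python3 -c "
from plant import ctrl
print(ctrl.sign_off())"
```

```text
time: 12.48
position: [619.0, -278.4, 144.9]
orientation: [[0.792, 0.564, -0.234], [0.61, -0.731, 0.305], [0.001, -0.384, -0.923]]
contact_force: [-0.0, 5.5, -1.5]
finger_gap: 0.07
grip_force: 30.0
time: 12.9
position: [619.1, -278.4, 144.9]
orientation: [[0.792, 0.564, -0.234], [0.61, -0.731, 0.305], [0.001, -0.384, -0.923]]
contact_force: [0.4, 5.2, -2.5]
finger_gap: 0.075
grip_force: 30.0
the job is handed in; nothing more can be done
None
```

I pushed the drawer shut with the plug still standing in it and handed the job in at 12.9 s with the lid gripped by its handle at about 45°; the loupe, plug gauge and tally counter were not touched, and the sign-off returned no verdict.

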